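Feed out the sample card and hold the spring clip open round its edge

TASK

Turn the black knob on the white card holder clockwise until it clicks home, so that the sample card slides out of the slot. Then pick up the blue spring clip by its handles, squeeze it wide open and bring its gaping jaws round the card's exposed upright edge, one jaw on each side and well past the edge, without touching the card or holder, so that I can slip a specimen strip in. Finish while still holding the clip there, open and still; do not let it close or let go, and leave the bottle, the black specimen puck and the steel block where they are.

Things in the scene. Friction and masses are not known exactly. Their poses are not given: they have to be found in the camera images.
- holder: White card holder fixed to the bench, 110 (x) x 62 (y) x 120 (z) mm, turned about the vertical. Origin: centre of its underside. The slot, an upright 7 mm gap in the middle of its -x face (the side nearer the robot), lets the card out along the holder's -x axis. The knob is on its top.
- knob_grip (a point): Point on the vertical knob axis at the height to grip, 25 mm above the holder's top. The black knob is a bar 46 mm long (along this point's x), 14 mm wide (y), rising from a 4 mm thick, 46 mm wide disc to 34 mm above the holder's top. The x axis turns with the knob.
- knob (a joint): Knob angle in rad, 0 at the start (bar in line with the card), growing clockwise seen from above. A snap spring pushes it back (about 0.2 N m, fading) as far as 0.6; past that it clicks over and is driven on to the hard stop at 1.25 (home), where it stays. Let go earlier, it returns to 0. The card moves out with it, 35 mm per rad (44 mm at the stop).
- card_edge (a point): Middle of the card's leading upright edge; x points along the card back into the holder, y across its thickness, z up. The rigid white card is 4 mm thick and 60 mm tall (30 mm above and below this point, which is 75 mm above the bench). At the start the edge is flush with the holder's face, at the end it stands 44 mm out of it.
- clip: Blue spring clip like a big peg, 32 mm tall, ~70 g, lying with its pivot pin upright. Origin: on the pivot axis, at the underside. x points to the jaws (tips 43 mm ahead); grip the outer sides of its two upright handles from above, 32 mm behind the origin. The handles end 43 mm behind, 58 mm over their ends, jaws shut; squeezed to the stop: parallel, 34 mm over both, ends 48 mm behind.
- clip_left (a joint): Opening angle of each clip arm in rad: 0 jaws shut (tips 2 mm apart), 0.26 hard stop, jaws wide open (tips about 24 mm apart). Squeezing the handles opens it; both arms turn alike; the spring asks about 6 N a side to start and 10 N at the stop, and shuts it when let go.
- tip_left (a point): Inner end of the clip's +y jaw, 43 mm ahead of the pivot, at mid height (16 mm above the underside).
- tip_right (a point): Inner end of the clip's -y jaw, 43 mm ahead of the pivot, at mid height.
- specimen: Bystander: loose black specimen puck, 32 mm diameter, 20 mm tall, origin at the centre of its underside.
- ref_block: Bystander: loose round steel reference block, 64 mm diameter, 15 mm tall, origin at the centre of its underside.
- bottle: Bystander: loose white bottle with red cap, 44 mm diameter, 95 mm tall, origin at the centre of its underside.
Things that resemble listed ones, but are neither listed nor needed, are in the scene too. Of the things like the clip, leave any that is yellow; of the rest the smaller one is meant. Of the things that look like the holder, the larger one is meant.

How it is judged:
By the outcome, as a careful person would: the job done as asked, in the order asked, and still so for the second after the job is handed in, while the arm keeps its last pose, push and grip.
It also fails if it takes over 51 s, if anything falls off the work surface, if the arm or the gripper's body presses on something with over 40 N, if the wrist force passes 120 N, or if a joint passes its speed limit or range.

ROBOT

A 6-joint arm with a two-finger parallel gripper is mounted at the origin on the work surface. World frame = base frame: x ahead of the robot, y to its left, z up, the work surface at z = 0. Lengths are in m, angles in rad, forces in N, time in s.
With the tool pointing down it reaches from about 0.275 to 0.825 m from the base axis. Payload 4.9 kg.
Tool frame: the origin (TCP) lies at the very end of the fingers, on their centre line; the grasp point (between the pads) lies behind it (arm.grasp_offset is the z of the grasp point in the tool frame, in m); z points along the fingers, y is the line along which they close (so a half turn about z gives the same grasp; the last joint's range is limited). The gripper opens to 85 mm and grips with 20 to 120 N. Pads are 22 mm wide; open, the fingers measure 114 mm over their backs; the gripper's body (76 mm by 85 mm) begins 54 mm behind the grasp point. The pads swing forward as they close: fully open they stand 13 mm farther back than shut.
Start: joints at [1.061, 0.326, -0.193, 1.052, 0, 1.437], TCP at [0.202, 0.512, 0.231] pointing down, gripper open.
Joint ranges: [-2.65, 2.65], [-0.97, 1.79], [-1.3, 1.35], [-1.93, 2.1], [-1.47, 1.37], [-3.14, 3.14]. Speed limits (rad/s): [2.57, 2.57, 3.14, 3.14, 3.14, 3.14].

INTERFACE

Orientations are given as a rotation vector (axis times angle).
In Python, from plant import get_obs, imaging, order, arm gives the robot as it stands. The module is installed in compiled form; this text tells all that it offers.
- The arm moves only by the tool carry_out, never from a script. Its argument "motion" is a list of rows, each an object with "dp": the shift along the tool's x, y, z in m, a list of three; "rot": the turn, a rotation vector about the tool's x, y, z in rad, a list of three. A call has 1 to 10 rows; each row is the pose to reach, as a shift and turn from the pose commanded when the call began, along the tool's axes at that moment; what a row does not reach only later rows make up. A row lasts 1/8 s, in which the tool goes at most 62.5 mm and 10.7 degrees, less where a joint would pass 70% of its speed; a pose out of reach is approached as far as the arm can. A call with a gripper value outside its range is refused whole. "jaw" is the finger opening in m, from 0 to 0.0854, set as the call begins (left out, the last holds). The fingers move at their own pace and stop on an object; "newtons" is the grip in N (left out, the last holds). Time passes only in rows, so rows that repeat a pose let the fingers close. It gives the time, the measured TCP pose, the force, the opening and the grip force at its end, in the units of the state.
- get_obs(): the state, without advancing time (a new reading comes with each control period).
- imaging.capture(name): name is "scene" or "top" or "wrist"; returns a dict with "color" (480x640x3 uint8, red, green, blue), "K" (3x3 intrinsics, pixels), "k1" (the pictures are not rectified: a ray, as slopes to the right and down, at radius r is drawn at 1 + k1 r^2 times it, then the intrinsics apply), "extrinsics" (4x4, takes a point from camera to world coordinates); the wrist camera has in their place "mount" (4x4, takes a point from camera to tool coordinates, whose origin is the TCP and whose axes are the flange's). Camera axes: x right, y up, looking along -z (the intrinsics and any distortion apply to the point x, -y, -z); pixel columns grow to the right and rows downward; lengths in m; the calibration is good to about 2 mm. A picture is of the moment at which its call begins: read the wrist's pose just before it. There is no depth.
- order.job_done(): hands the job in; it is judged then, once.
The state is a dict: "time": time; "joint_pos": joint angles; "qd": joint speeds; "joint_torque": joint torques, N m; "eef_pos": TCP position; "tcp_rot": TCP orientation; "contact_force": force on the tool from outside, world axes, zero at the start; "wrist_torque": the same for the moment, N m; "gripper_width": finger opening in m; "grasp_force": force on a finger pad.
Only numpy, scipy, OpenCV 4.12 (cv2) and the standard library are available. Lean on these libraries where they do the work, as an engineer would, in place of code of your own. Each camera call takes 0.05 s, during which the arm holds its last target. There are 200 camera calls.

## Working session

There is one attempt and no reset: what is moved stays moved. The work goes in short steps, Python scripts to look and compute and a tool call to move; the robot and the scene stay as the last step left them, time stands still between calls to the robot, and variables do not carry over. Pictures are saved under pics/ and viewed, at most 10 in all, crops included, and the job is handed in when it is done.

Besides the shell and the picture viewer there is one more tool, called after ">>>" in YAML: its name, and indented under it one key for each argument. carry_out: Moves the arm, as the interface text tells. Its arguments: {"type":"object","properties":{"motion":{"type":"array","items":{"type":"object","properties":{"dp":{"type":"array","items":{"type":"number"}},"rot":{"type":"array","items":{"type":"number"}}}}},"jaw":{"type":"number"},"newtons":{"type":"number"}},"required":["motion"]}

```bash
mkdir -p pics; python3 - <<'E'
from plant import get_obs, imaging, order, arm
import cv2,pickle
print(get_obs()); print([a for a in dir(arm) if a[0]!='_'], arm.grasp_offset)
d={}
for n in("scene","top","wrist"):
    c=imaging.capture(n); d[n]=c
    print(n,{k:v for k,v in c.items() if k!='color'})
    cv2.imwrite(f"pics/{n}0.png",c["color"][:,:,::-1])
pickle.dump(d,open("d0.pkl","wb"))
E
```

```text
{'time': 0.0, 'joint_pos': array([ 1.06083297e+00,  3.26902415e-01, -1.93599949e-01,  1.05202335e+00,
        1.68688155e-06,  1.43658171e+00]), 'qd': array([ 1.04828100e-05,  7.51717388e-05,  1.88384907e-04, -5.60086099e-04,
        4.74799338e-04, -6.06656333e-04]), 'joint_torque': array([ 7.54549401e-04, -4.43393719e+01,  2.62442172e+01,  1.54971593e-02,
       -1.45425256e-04, -6.92283521e-06]), 'eef_pos': array([0.20153519, 0.51110369, 0.23051833]), 'tcp_rot': array([-5.86655964e-01, -3.08577108e+00,  2.57554030e-03]), 'contact_force': array([-0.4925623 ,  1.63282601,  0.22513937]), 'wrist_torque': array([-0.03323637,  0.08827011, -0.03345926]), 'grasp_force': 0.0, 'gripper_width': 0.08550381705258502}
['Unreachable', 'grasp_offset'] -0.0187
scene {'K': array([[452.8351592 ,   0.        , 314.64177799],
       [  0.        , 452.8351592 , 241.91485767],
       [  0.        ,   0.        ,   1.        ]]), 'k1': -0.10689292993040009, 'extrinsics': array([[ 0.39720718, -0.79922215,  0.45107695,  0.90471899],
       [ 0.91770273,  0.34962237, -0.18864226, -0.16699516],
       [-0.0
[... 408 characters left out ...]
389, -0.01322446, -0.0114876 ],
       [-0.01755329,  0.15611639,  0.98758268,  1.09579316],
       [ 0.        ,  0.        ,  0.        ,  1.        ]])}
wrist {'K': array([[385.18706278,   0.        , 319.3826211 ],
       [  0.        , 385.18706278, 237.94900786],
       [  0.        ,   0.        ,   1.        ]]), 'k1': -0.0347821966639999, 'mount': array([[ 2.65750521e-04,  9.58221792e-01,  2.86026093e-01,
         7.15782690e-02],
       [ 9.99999691e-01, -4.29630504e-05, -7.85181189e-04,
        -8.51644003e-04],
       [-7.40089173e-04,  2.86026213e-01, -9.58221508e-01,
        -1.42872314e-01],
       [ 0.00000000e+00,  0.00000000e+00,  0.00000000e+00,
         1.00000000e+00]])}
```

View pics/top0.png

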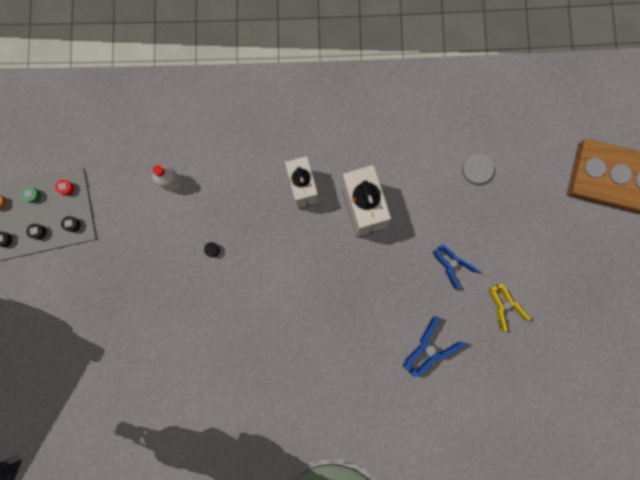

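View pics/scene0.png

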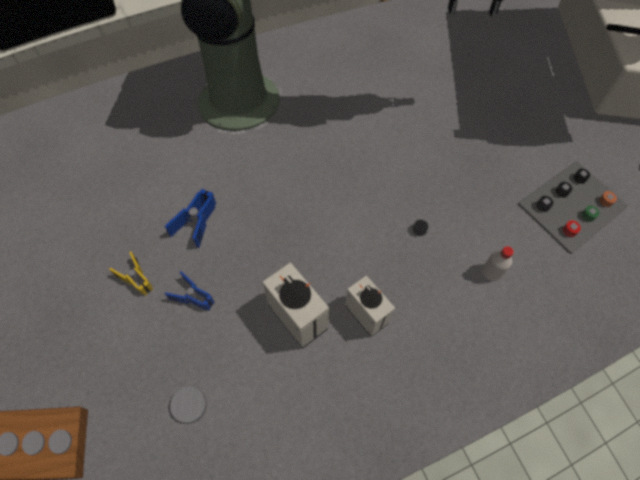

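The top view shows:
- **Holders:** two candidates, large at (367,200) and small at (301,182). I choose the large one.
- **Clips:** blue small at (455,266), blue large at (432,350) and yellow at (508,307). I choose the small blue one. Its jaws point to the upper left and its handles end at about (478,271) and (458,287).
- **Others:** the puck is at (212,249), the bottle at (163,175) and the steel block at (478,169).

Next I measure, then check both choices in a close crop.

```bash
cat > h.py <<'E'
import numpy as np, cv2
from scipy.spatial.transform import Rotation as R
def ext(c,obs=None):
    if "extrinsics" in c: return c["extrinsics"]
    T=np.eye(4);T[:3,:3]=R.from_rotvec(obs["tcp_rot"]).as_matrix();T[:3,3]=obs["eef_pos"]
    return T@c["mount"]
def dist(c): return np.array([c["k1"],0,0,0,0.])
def ray(c,px,E):
    u=cv2.undistortPoints(np.array(px,float).reshape(-1,1,2),c["K"],dist(c))[:,0]
    d=np.c_[u[:,0],-u[:,1],-np.ones(len(u))]
    return E[:3,3],d@E[:3,:3].T
def plane(c,px,z,E):
    o,d=ray(c,px,E); return o+d*((z-o[2])/d[:,2])[:,None]
def proj(c,P,E):
    q=(np.atleast_2d(P)-E[:3,3])@E[:3,:3]
    q=q*[1,-1,-1]
    return cv2.projectPoints(q,np.zeros(3),np.zeros(3),c["K"],dist(c))[0][:,0]
def tri(lst): # list of (o,d)
    A=np.zeros((3,3));b=np.zeros(3)
    for o,d in lst:
        d=d/np.linalg.norm(d);M=np.eye(3)-np.outer(d,d);A+=M;b+=M@o
    return np.linalg.solve(A,b)
def blobs(m,amin=60):
    n,l,s,ce=cv2.connectedComponentsWithStats(m.astype(np.uint8))
    return [(i,s[i,4],ce[i],l==i) for i in range(1,n) if s[i,4]>=amin]
E
python3 - <<'E'
import pickle;from h import *
d=pickle.load(open("d0.pkl","rb"))
for n in("top","scene"):
    c=d[n];E=ext(c);hsv=cv2.cvtColor(c["color"],cv2.COLOR_RGB2HSV)
    H,S,V=[hsv[:,:,i].astype(int) for i in range(3)]
    for nm,m in(("blue",(H>100)&(H<130)&(S>120)&(V>50)),("black",(V<32)),("white",(V>140)&(S<60))):
        for i,a,ce,l in blobs(m):
            if a>4000: continue
            z={"blue":.016,"black":.145,"white":.12}[nm]
            p=plane(c,ce,z,E)[0]
            r=cv2.minAreaRect(np.argwhere(l)[:,::-1].astype(np.float32))
            print(n,nm,a,ce.round(1),"xyz",p.round(4),"rect",np.round(r[0],1),np.round(r[1],1),round(r[2],1))
c=d["top"]["color"][:,:,::-1]
a=cv2.resize(c[150:250,280:400],None,fx=4,fy=4,interpolation=cv2.INTER_CUBIC)
b=cv2.resize(c[230:330,425:505],None,fx=4,fy=4,interpolation=cv2.INTER_CUBIC)
cv2.imwrite("pics/crop0.png",np.hstack([a,b]))
E
```

```text
top blue 408 [451.1 263.4] xyz [ 0.4886 -0.2594  0.016 ] rect [452.1 263.5] [43.1 28.5] 48.2
top blue 724 [428.1 351.3] xyz [ 0.3147 -0.2023  0.016 ] rect [429.7 350.5] [40.4 58.5] 43.9
top black 135 [301.6 177.3] xyz [0.6436 0.0359 0.145 ] rect [301.  177.5] [15. 14.] 90.0
top black 374 [366.7 195.1] xyz [ 0.606  -0.0836  0.145 ] rect [366.5 195. ] [24. 23.] 90.0
top black 64 [  7.7 240.6] xyz [0.54   0.5694 0.145 ] rect [  7.5 240.7] [ 6.5 12.4] 24.4
top black 297 [  8.3 470.2] xyz [0.1492 0.5378 0.145 ] rect [  9.5 470. ] [18. 19.] 90.0
top white 303 [380.3  55.1] xyz [ 0.8923 -0.1225  0.12  ] rect [381.5  55. ] [ 8. 39.] 90.0
top white 181 [422.1  54.9] xyz [ 0.8893 -0.204   0.12  ] rect [423.4  53.9] [ 6.9 39.1] 88.0
top white 134 [463.1  54. ] xyz [ 0.8875 -0.2834  0.12  ] rect [465.  54.] [ 4. 40.] 90.0
top white 320 [296.7 164.6] xyz [0.6758 0.0461 0.12  ] rect [297.5 166.8] [18.8 24.5] 74.1
top white 624 [359.8 177.8] xyz [ 0.6462 -0.0736  0.12  ] rect [361.2 181.5] [28.2 34.3] 72.9
top white 305 [303.4 190.4] xyz [0.6248 0.0343 0.12  ] rect [303.  187.5] [19.4 24. ] 76.0
to
[... 2187 characters left out ...]
 0.286  0.12  ] rect [633.5 452.2] [45.5 35.8] 58.4
scene white 693 [485.8 445.2] xyz [0.9563 0.0851 0.12  ] rect [485.8 445.2] [16.9 41.5] 61.6
scene white 1108 [599.  466.4] xyz [1.0633 0.2287 0.12  ] rect [598.9 471.4] [40.  38.6] 59.0
scene white 1124 [500.9 466.8] xyz [0.9927 0.0896 0.12  ] rect [500.7 472.2] [38.4 41.1] 60.9
scene white 609 [446.7 465.7] xyz [0.9558 0.0167 0.12  ] rect [446.  466.5] [15.8 41.7] 62.4
scene white 198 [464.9 475.2] xyz [0.979  0.0346 0.12  ] rect [463.  473.5] [28. 11.] -0.0
scene white 183 [566.2 475.2] xyz [1.0488 0.174  0.12  ] rect [564.  473.5] [11. 26.] 90.0
scene white 90 [416.  476.5] xyz [ 0.9497 -0.0316  0.12  ] rect [414.  475.5] [ 7. 18.] 90.0
```

View pics/crop0.png

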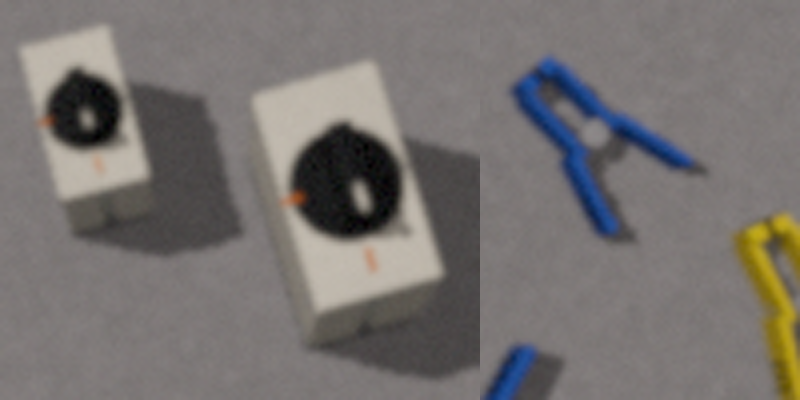

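The crop confirms both choices: the large holder (with the knob bar along the card, and the slot face lower right) and the small blue clip (pivot (454,262), jaws upper left).

```bash
python3 - <<'E'
import pickle;from h import *
d=pickle.load(open("d0.pkl","rb"));c=d["top"];E=ext(c)
q=plane(c,[(342.5,174.25),(357.5,227.5),(374.5,165),(390.75,217.5)],.12,E)
print("top corners",q.round(4).tolist(),"centre",q.mean(0).round(4))
for a,b in((0,1),(2,3)):
    v=q[a]-q[b];print("yaw",np.degrees(np.arctan2(v[1],v[0])),np.linalg.norm(v))
k=plane(c,[(453.75,262.5),(438.25,248.75),(458.75,288),(478,270.75)],.032,E)
print("clip piv,tip,h1,h2",k.round(4).tolist())
for v in(k[1]-k[0],k[0]-(k[2]+k[3])/2):print(np.degrees(np.arctan2(v[1],v[0])),np.linalg.norm(v))
print(np.linalg.norm(k[2]-k[3]))
from plant import get_obs
print(R.from_rotvec(get_obs()["tcp_rot"]).as_matrix().round(4).tolist())
E
```

```text
top corners [[0.6541, -0.041, 0.12], [0.5503, -0.0657, 0.12], [0.6703, -0.1025, 0.12], [0.5675, -0.1288, 0.12]] centre [ 0.6106 -0.0845  0.12  ]
yaw 13.427694205719261 0.10678394953202087
yaw 14.314621645091561 0.1061581870659063
clip piv,tip,h1,h2 [[0.4887, -0.261, 0.032], [0.5174, -0.2319, 0.032], [0.4374, -0.2675, 0.032], [0.4708, -0.3079, 0.032]]
45.41393473805996 0.04094003348840683
37.62479164838118 0.043655474629067825
0.052455086493672934
[[-0.9302, 0.367, -0.0007], [0.367, 0.9302, -0.0011], [0.0002, -0.0013, -1.0]]
```

>>> carry_out:
  motion:
    - {"dp": [-0.06,-0.04,0],"rot": [0,0,-0.06]}
    - {"dp": [-0.12,-0.08,0],"rot": [0,0,-0.12]}
    - {"dp": [-0.17,-0.115,-0.005],"rot": [0,0,-0.18]}
    - {"dp": [-0.22,-0.15,-0.005],"rot": [0,0,-0.24]}
    - {"dp": [-0.27,-0.18,-0.01],"rot": [0,0,-0.3]}
    - {"dp": [-0.32,-0.215,-0.01],"rot": [0,0,-0.36]}
    - {"dp": [-0.37,-0.25,-0.01],"rot": [0,0,-0.42]}
    - {"dp": [-0.42,-0.285,-0.015],"rot": [0,0,-0.48]}
    - {"dp": [-0.47,-0.32,-0.015],"rot": [0,0,-0.54]}
    - {"dp": [-0.52,-0.355,-0.02],"rot": [0,0,-0.62]}
  jaw: 0.085
  newtons: 40

```text
time: 1.4
eef_pos: [0.5529, -0.0069, 0.2506]
tcp_rot: [0.386, -3.117, -0.001]
contact_force: [0.0, 0.5, 0.6]
gripper_width: 0.0851
grasp_force: 0.0
```

```bash
cat >> h.py <<'E'
def togo(obs,p,yaw):
    """tool-frame shift and z-turn to bring TCP to p with tool x at yaw(deg), pointing down"""
    M=R.from_rotvec(obs["tcp_rot"]).as_matrix()
    y=np.radians(yaw);T=np.array([[np.cos(y),np.sin(y),0],[np.sin(y),-np.cos(y),0],[0,0,-1]])
    print("dp",(M.T@(np.array(p)-obs["eef_pos"])).round(4),"rot",R.from_matrix(M.T@T).as_rotvec().round(4))
def st(o): print("t",round(o["time"],2),"p",o["eef_pos"].round(4),"q",o["joint_pos"].round(2),"F",o["contact_force"].round(1),"w",round(o["gripper_width"],4),"g",round(o["grasp_force"],1))
E
python3 - <<'E'
from plant import *
from h import *
o=get_obs();st(o);togo(o,[.611,-.084,.25],194)
E
```

```text
t 1.4 p [ 0.5529 -0.0069  0.2506] q [-0.15  0.32 -0.15  1.1   0.   -0.39] F [0.  0.5 0.6] w 0.0851 g 0.0
dp [-0.0375 -0.0889  0.0005] rot [ 0.0005 -0.0005  0.002 ]
```

>>> carry_out:
  motion:
    - {"dp": [-0.02,-0.045,0]}
    - {"dp": [-0.0375,-0.089,0]}
    - {"dp": [-0.0375,-0.089,0]}
    - {"dp": [-0.0375,-0.089,0]}

```text
$.motion[0]: bad value
```

```bash
python3 - <<'E'
from plant import *
from h import *
import pickle
o=get_obs();st(o);c=imaging.capture("wrist");pickle.dump((o,c),open("w1.pkl","wb"))
cv2.imwrite("pics/w1.png",c["color"][:,:,::-1])
E
```

```text
t 1.4 p [ 0.5529 -0.0069  0.2506] q [-0.15  0.32 -0.15  1.1   0.   -0.39] F [0.  0.5 0.6] w 0.0851 g 0.0
```

View pics/w1.png

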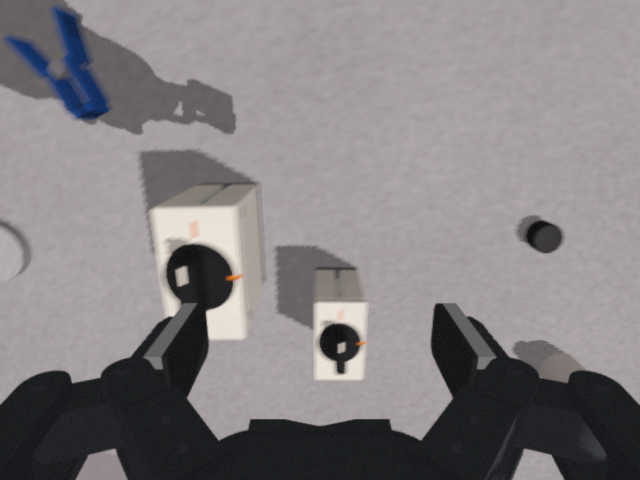

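The move was refused because `rot` is required, so this view is from the old pose. It shows the large holder with its knob disc at (200,277), the slot side up at (225,190), and the small holder at (340,340). I repeat the move with `rot`.

>>> carry_out:
  motion:
    - {"dp": [-0.02,-0.045,0],"rot": [0,0,0]}
    - {"dp": [-0.0375,-0.089,0],"rot": [0,0,0]}
    - {"dp": [-0.0375,-0.089,0],"rot": [0,0,0]}
    - {"dp": [-0.0375,-0.089,0],"rot": [0,0,0]}

```text
time: 1.95
eef_pos: [0.6095, -0.0818, 0.2503]
tcp_rot: [0.382, -3.117, -0.001]
contact_force: [-0.5, 0.3, -0.4]
gripper_width: 0.0848
grasp_force: 0.0
```

```bash
python3 - <<'E'
from plant import *
from h import *
import pickle
o=get_obs();st(o);c=imaging.capture("wrist");pickle.dump((o,c),open("w1.pkl","wb"))
cv2.imwrite("pics/w2.png",c["color"][:,:,::-1])
E
```

```text
t 1.95 p [ 0.6095 -0.0818  0.2503] q [-0.25  0.44  0.03  1.16  0.   -0.5 ] F [-0.5  0.3 -0.4] w 0.0848 g 0.0
```

View pics/w2.png

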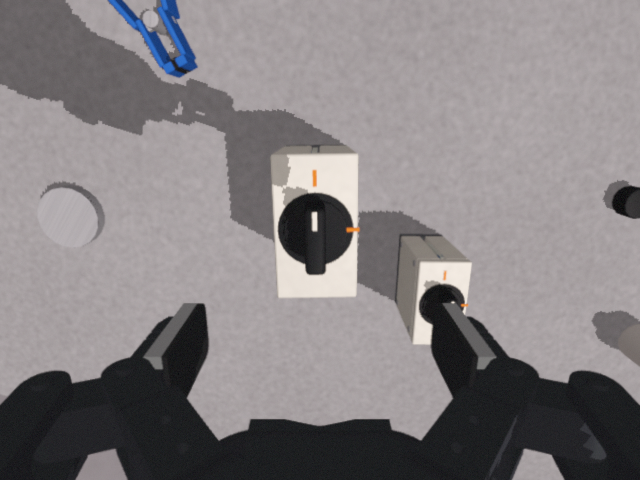

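```bash
python3 - <<'E'
from plant import get_obs
from h import *
import pickle
o,c=pickle.load(open("w1.pkl","rb"));E=ext(c,o)
g=cv2.cvtColor(c["color"],cv2.COLOR_RGB2GRAY)
B=[b for b in blobs((g<50),500) if 270<b[2][0]<360 and 180<b[2][1]<280][0]
w=blobs((g>170),3000); 
for b in w: print("white",b[1],b[2])
(cx,cy),r=cv2.minEnclosingCircle(np.argwhere(B[3])[:,::-1].astype(np.float32))
print(B[2],cx,cy,r)
print("disc",plane(c,[(cx,cy),B[2]],.124,E).round(4).tolist())
q=plane(c,[(279,297),(272,153),(356,297),(357,153)],.12,E)
print("corners",q.round(4).tolist(),q.mean(0))
for a,b in((0,1),(2,3)):
    v=q[a]-q[b];print("yaw",np.degrees(np.arctan2(v[1],v[0])),np.linalg.norm(v))
b=plane(c,[(315,207),(316,272)],.154,E);print("bar",b.round(4).tolist(),b.mean(0));v=b[1]-b[0];print(np.degrees(np.arctan2(v[1],v[0])),np.linalg.norm(v))
print("tcp px",proj(c,o["eef_pos"],E))
# clip seen too
E
```

```text
white 6719 [319.28471499 225.67108201]
[314.15362841 229.99253731] 313.8474426269531 233.35195922851562 39.9433708190918
disc [[0.6151, -0.0857, 0.124], [0.6126, -0.0861, 0.124]]
corners [[0.6727, -0.0995, 0.12], [0.5668, -0.1275, 0.12], [0.6583, -0.0415, 0.12], [0.5525, -0.0702, 0.12]] [ 0.61256737 -0.08467473  0.12      ]
yaw 14.836523862320096 0.10950474280571847
yaw 15.166819770552422 0.10954606545529574
bar [[0.5897, -0.0908, 0.154], [0.6324, -0.0796, 0.154]] [ 0.61106174 -0.08520545  0.154     ]
14.666831593122023 0.0440901171131288
tcp px [[322.59781426 307.16081492]]
```

The close view shows the large holder centred. Its knob disc is at (314,230), with the bar vertical from (315,205) to (315,273). The knob axis is near (0.612,-0.085), yaw 15°.

```bash
python3 - <<'E'
from plant import *
from h import *
o=get_obs();togo(o,[.612,-.085,.128],195)
E
```

```text
dp [-0.0017 -0.0042  0.1226] rot [ 0.0009 -0.001  -0.0171]
```

>>> carry_out:
  motion:
    - {"dp": [-0.002,-0.004,0],"rot": [0,0,-0.017]}
    - {"dp": [-0.002,-0.004,0.04],"rot": [0,0,-0.017]}
    - {"dp": [-0.002,-0.004,0.075],"rot": [0,0,-0.017]}
    - {"dp": [-0.002,-0.004,0.1],"rot": [0,0,-0.017]}
    - {"dp": [-0.002,-0.004,0.115],"rot": [0,0,-0.017]}
    - {"dp": [-0.002,-0.004,0.121],"rot": [0,0,-0.017]}
    - {"dp": [-0.002,-0.004,0.121],"rot": [0,0,-0.017]}
  jaw: 0.045

```text
time: 2.88
eef_pos: [0.6134, -0.0856, 0.1304]
tcp_rot: [-0.41, 3.114, -0.0]
contact_force: [-0.1, 1.2, 0.3]
gripper_width: 0.0448
grasp_force: 0.0
```

```bash
python3 - <<'E'
from plant import *
from h import *
o=get_obs();st(o);togo(o,[.612,-.085,.128],195)
E
```

```text
t 2.88 p [ 0.6134 -0.0856  0.1304] q [-0.26  0.53 -0.14  0.9  -0.   -0.52] F [-0.1  1.2  0.3] w 0.0448 g 0.0
dp [0.0012 0.001  0.0024] rot [-0.0003  0.0005 -0.0003]
```

>>> carry_out:
  motion:
    - {"dp": [0,0,0.001],"rot": [0,0,0]}
    - {"dp": [0,0,0.001],"rot": [0,0,0]}
    - {"dp": [0,0,0.001],"rot": [0,0,0]}
    - {"dp": [0,0,0.001],"rot": [0,0,0]}
  jaw: 0.005
  newtons: 40

```text
time: 3.38
eef_pos: [0.6133, -0.0841, 0.13]
tcp_rot: [-0.41, 3.113, 0.004]
contact_force: [-1.8, 4.8, 3.9]
gripper_width: 0.0133
grasp_force: 40.3
```

>>> carry_out:
  motion:
    - {"dp": [0,0,0],"rot": [0,0,0.16]}
    - {"dp": [0,0,0],"rot": [0,0,0.32]}
    - {"dp": [0,0,0],"rot": [0,0,0.48]}
    - {"dp": [0,0,0],"rot": [0,0,0.64]}
    - {"dp": [0,0,0],"rot": [0,0,0.8]}
    - {"dp": [0,0,0],"rot": [0,0,0.95]}
    - {"dp": [0,0,0],"rot": [0,0,1.1]}
    - {"dp": [0,0,0],"rot": [0,0,1.2]}
    - {"dp": [0,0,0],"rot": [0,0,1.27]}
    - {"dp": [0,0,0],"rot": [0,0,1.27]}

```text
time: 4.62
eef_pos: [0.6128, -0.0852, 0.1299]
tcp_rot: [-1.514, -2.752, -0.0]
contact_force: [-3.4, 1.7, 5.6]
gripper_width: 0.0133
grasp_force: 41.3
```

```bash
python3 - <<'E'
from plant import *
from h import *
o=get_obs();st(o);print(o["wrist_torque"]);togo(o,[.612,-.085,.128],195-71.6)
E
```

```text
t 4.62 p [ 0.6128 -0.0852  0.1299] q [-0.26  0.53 -0.15  0.9   0.    0.75] F [-3.4  1.7  5.6] w 0.0133 g 41.3
[0.23605325 0.75999602 0.6543294 ]
dp [ 0.0006 -0.0006  0.0019] rot [ 0.0001 -0.0003 -0.0183]
```

>>> carry_out:
  motion:
    - {"dp": [0,0,0],"rot": [0,0,-0.02]}
    - {"dp": [0,0,0],"rot": [0,0,-0.02]}
    - {"dp": [0,0,0],"rot": [0,0,-0.02]}
    - {"dp": [0,0,0],"rot": [0,0,-0.02]}
    - {"dp": [0,0,-0.04],"rot": [0,0,-0.02]}
    - {"dp": [0,0,-0.08],"rot": [0,0,-0.02]}
    - {"dp": [0,0,-0.12],"rot": [0,0,-0.02]}
  jaw: 0.045

```text
time: 5.5
eef_pos: [0.613, -0.0857, 0.25]
tcp_rot: [-1.491, -2.765, 0.0]
contact_force: [0.6, -0.0, 0.3]
gripper_width: 0.0451
grasp_force: 0.0
```

```bash
python3 - <<'E'
from plant import *
from h import *
import pickle
o=get_obs();st(o)
# viewpoint over clip handles: grip point 32mm behind pivot, yaw ~43
p=np.array([.4887,-.261]);y=np.radians(43);g=p-.032*np.array([np.cos(y),np.sin(y)])
print(g);togo(o,[g[0],g[1],.17],223)
c=imaging.capture("wrist");pickle.dump((o,c),open("w2.pkl","wb"))
cv2.imwrite("pics/w3.png",c["color"][:,:,::-1])
E
```

```text
t 5.5 p [ 0.613  -0.0857  0.25  ] q [-0.26  0.45  0.04  1.16 -0.    0.73] F [ 0.6 -0.   0.3] w 0.0451 g 0.0
[ 0.46529668 -0.28282395]
dp [-0.0835 -0.2318  0.08  ] rot [-0.0000e+00 -2.0000e-04 -1.7393e+00]
```

View pics/w3.png

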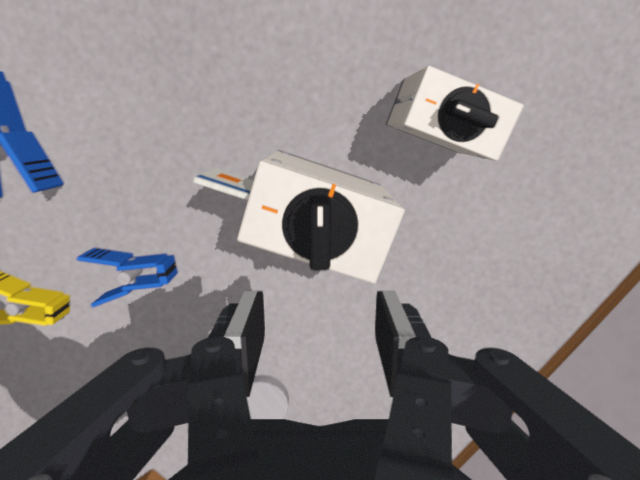

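The knob bar is now turned (at (320,235), in line with the mark at (333,190)) and the card stands out to its edge at about (195,180). The small blue clip is at (130,275). I move over the clip.

>>> carry_out:
  motion:
    - {"dp": [0,-0.02,0],"rot": [0,0,-0.175]}
    - {"dp": [-0.015,-0.045,0],"rot": [0,0,-0.35]}
    - {"dp": [-0.025,-0.07,0],"rot": [0,0,-0.525]}
    - {"dp": [-0.035,-0.095,0],"rot": [0,0,-0.7]}
    - {"dp": [-0.045,-0.12,0.01],"rot": [0,0,-0.875]}
    - {"dp": [-0.055,-0.145,0.02],"rot": [0,0,-1.05]}
    - {"dp": [-0.065,-0.17,0.03],"rot": [0,0,-1.225]}
    - {"dp": [-0.07,-0.195,0.04],"rot": [0,0,-1.4]}
    - {"dp": [-0.08,-0.22,0.05],"rot": [0,0,-1.575]}
    - {"dp": [-0.0835,-0.232,0.05],"rot": [0,0,-1.739]}
  jaw: 0.085

```text
time: 6.8
eef_pos: [0.464, -0.2837, 0.1979]
tcp_rot: [1.156, -2.92, -0.002]
contact_force: [-0.1, -0.7, 0.5]
gripper_width: 0.085
grasp_force: 0.0
```

>>> carry_out:
  motion:
    - {"dp": [0,0,0],"rot": [0,0,0]}
    - {"dp": [0,0,0],"rot": [0,0,0]}

```text
time: 7.05
eef_pos: [0.4656, -0.2827, 0.199]
tcp_rot: [-1.148, 2.924, -0.0]
contact_force: [0.2, 0.2, -0.1]
gripper_width: 0.0849
grasp_force: 0.0
```

```bash
python3 - <<'E'
from plant import *
from h import *
import pickle
o=get_obs();st(o)
togo(o,[.4653,-.2828,.2],223)
c=imaging.capture("wrist");pickle.dump((o,c),open("w3.pkl","wb"))
cv2.imwrite("pics/w4.png",c["color"][:,:,::-1])
o,c=pickle.load(open("w2.pkl","rb"));E=ext(c,o)
a=plane(c,[(195,179),(246,193)],.105,E);print("card top",a.round(4).tolist());v=a[1]-a[0];print(np.degrees(np.arctan2(v[1],v[0])))
E
```

```text
t 7.05 p [ 0.4656 -0.2827  0.199 ] q [-0.68  0.34 -0.26  0.97  0.   -1.43] F [ 0.2  0.2 -0.1] w 0.0849 g 0.0
dp [ 0.0003  0.0001 -0.001 ] rot [-0.0002  0.0003 -0.0023]
card top [[0.518, -0.1104, 0.105], [0.5554, -0.0986, 0.105]]
17.583781754341476
```

View pics/w4.png

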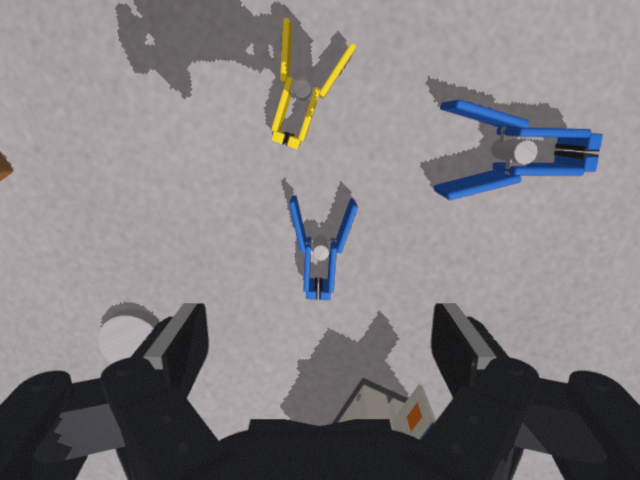

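Over the clip: pivot pin at (320,253), jaw tips at (318,292), handle ends at (294,200) and (352,203). The yellow clip at (300,90) is clear of the descent.

```bash
python3 - <<'E'
from plant import get_obs
from h import *
import pickle
o,c=pickle.load(open("w3.pkl","rb"));E=ext(c,o)
hsv=cv2.cvtColor(c["color"],cv2.COLOR_RGB2HSV);H,S,V=[hsv[:,:,i].astype(int) for i in range(3)]
pin=[b for b in blobs((S<40)&(V>190),50) if abs(b[2][0]-320)<20 and abs(b[2][1]-253)<15]
print([ (b[1],b[2]) for b in pin])
P=plane(c,[pin[0][2] if pin else (320,253)],.033,E)[0]
k=plane(c,[(294,199),(353,202),(307,280),(332,280)],.032,E)
print("piv",P.round(4),k.round(4).tolist())
h=(k[0]+k[1])/2;j=(k[2]+k[3])/2
for v in(j-P,P-h,j-h):print(np.degrees(np.arctan2(v[1],v[0])),np.linalg.norm(v))
print("span",np.linalg.norm(k[0]-k[1]))
y=np.arctan2(*(j-h)[1::-1]);g=P[:2]-.032*np.array([np.cos(y),np.sin(y)])
print(g);togo(get_obs(),[g[0],g[1],.006],np.degrees(y)+180)
E
```

```text
[(np.int32(54), array([323.64814815, 254.33333333]))]
piv [ 0.4889 -0.258   0.033 ] [[0.4708, -0.308, 0.032], [0.4398, -0.271, 0.032], [0.5162, -0.2522, 0.032], [0.5015, -0.2363, 0.032]]
34.528743346950286 0.024201039131287728
43.16629504437929 0.04612656314693036
40.197468056340355 0.07011594766980728
span 0.04823570806346134
[ 0.46449561 -0.27863367]
dp [-0.0018  0.0038  0.193 ] rot [-0.0003  0.0003  0.0475]
```

>>> carry_out:
  motion:
    - {"dp": [0,0.003,0.05],"rot": [0,0,0.035]}
    - {"dp": [0,0.003,0.1],"rot": [0,0,0.035]}
    - {"dp": [0,0.003,0.145],"rot": [0,0,0.035]}
    - {"dp": [0,0.003,0.175],"rot": [0,0,0.035]}
    - {"dp": [0,0.003,0.188],"rot": [0,0,0.035]}
    - {"dp": [0,0.003,0.193],"rot": [0,0,0.035]}
    - {"dp": [0,0.003,0.193],"rot": [0,0,0.035]}
    - {"dp": [0,0.003,0.193],"rot": [0,0,0.035]}

```text
time: 8.1
eef_pos: [0.4641, -0.2814, 0.007]
tcp_rot: [-1.099, 2.942, -0.003]
contact_force: [0.3, -0.6, -0.4]
gripper_width: 0.0851
grasp_force: 0.0
```

>>> carry_out:
  motion:
    - {"dp": [0,0,0],"rot": [0,0,0]}
    - {"dp": [0,0,0],"rot": [0,0,0]}
    - {"dp": [0,0,0],"rot": [0,0,0]}
    - {"dp": [0,0,0],"rot": [0,0,0]}
    - {"dp": [0,0,0],"rot": [0,0,0]}
    - {"dp": [0,0,0],"rot": [0,0,0]}
  jaw: 0.028
  newtons: 45

```text
time: 8.85
eef_pos: [0.4644, -0.2824, 0.0077]
tcp_rot: [-1.099, 2.942, -0.006]
contact_force: [-2.0, -0.6, 11.7]
gripper_width: 0.0317
grasp_force: 44.5
```

```bash
python3 - <<'E'
from plant import *
from h import *
import pickle
o=get_obs();st(o)
c=imaging.capture("wrist");pickle.dump((o,c),open("w4.pkl","wb"))
cv2.imwrite("pics/w5.png",c["color"][:,:,::-1])
E
```

```text
t 8.85 p [ 0.4644 -0.2824  0.0077] q [-0.68  0.56 -0.47  0.53 -0.   -1.4 ] F [-2.  -0.6 11.7] w 0.0317 g 44.5
```

View pics/w5.png

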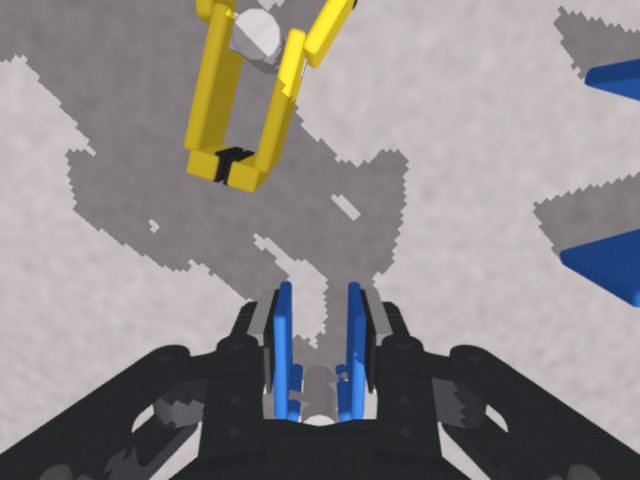

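The clip is held centred between the pads (handles at x = 283 and 358, parallel). I lift it first.

>>> carry_out:
  motion:
    - {"dp": [0,0,-0.01],"rot": [0,0,0]}
    - {"dp": [0,0,-0.03],"rot": [0,0,0]}
    - {"dp": [0,0,-0.06],"rot": [0,0,0]}
    - {"dp": [0,0,-0.06],"rot": [0,0,0]}

```text
time: 9.4
eef_pos: [0.4646, -0.2818, 0.0681]
tcp_rot: [-1.099, 2.941, -0.006]
contact_force: [-0.3, -0.7, -0.6]
gripper_width: 0.0315
grasp_force: 45.1
```

```bash
python3 - <<'E'
from plant import *
from h import *
o=get_obs();st(o);togo(o,[.4125,-.1385,.067],195)
E
```

```text
t 9.4 p [ 0.4646 -0.2818  0.0681] q [-0.68  0.48 -0.43  0.66  0.   -1.4 ] F [-0.3 -0.7 -0.6] w 0.0315 g 45.1
dp [-0.0547  0.1424  0.0006] rot [-0.0039  0.0017  0.4535]
```

>>> carry_out:
  motion:
    - {"dp": [-0.02,0.02,0],"rot": [0,0,0.07]}
    - {"dp": [-0.035,0.045,0],"rot": [0,0,0.15]}
    - {"dp": [-0.045,0.07,0],"rot": [0,0,0.23]}
    - {"dp": [-0.05,0.095,0],"rot": [0,0,0.31]}
    - {"dp": [-0.055,0.12,0],"rot": [0,0,0.38]}
    - {"dp": [-0.055,0.142,0.001],"rot": [-0.004,0.002,0.453]}
    - {"dp": [-0.055,0.142,0.001],"rot": [-0.004,0.002,0.453]}
    - {"dp": [-0.055,0.142,0.001],"rot": [-0.004,0.002,0.453]}

```text
time: 10.4
eef_pos: [0.4123, -0.1382, 0.0648]
tcp_rot: [0.412, -3.112, -0.004]
contact_force: [1.0, 0.0, -0.9]
gripper_width: 0.0315
grasp_force: 45.1
```

```bash
python3 - <<'E'
from plant import *
from h import *
import pickle
o=get_obs();st(o);togo(o,[.4125,-.1385,.067],195)
t=imaging.capture("top");s=imaging.capture("scene");pickle.dump((o,t,s),open("w5.pkl","wb"))
P=[.47,-.12,.08]
im=[]
for c in(t,s):
    u,v=proj(c,P,ext(c))[0].astype(int);print(u-50,v-60)
    im.append(cv2.resize(c["color"][v-60:v+60,u-50:u+50,::-1],None,fx=4,fy=4,interpolation=cv2.INTER_CUBIC))
cv2.imwrite("pics/ts.png",np.hstack(im))
E
```

```text
t 10.4 p [ 0.4123 -0.1382  0.0648] q [-0.49  0.32 -0.7   0.55  0.   -0.76] F [ 1.   0.  -0.9] w 0.0315 g 45.1
dp [-0.0001 -0.0004 -0.0022] rot [ 0.0026 -0.0023  0.0012]
336 211
199 185
```

View pics/ts.png

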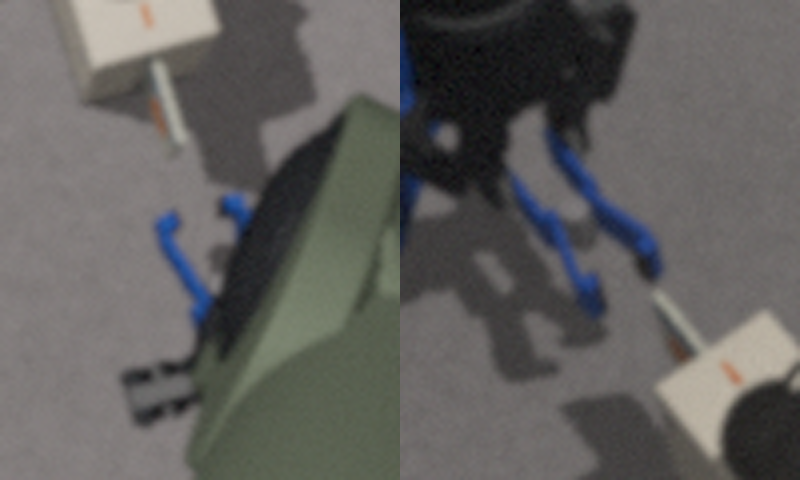

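The top view (left half) shows the clip gaping, with tips at crop (168,218) and (233,205) and the card edge at (181,142). The scene view (right half) shows the tips at (593,300) and (652,258) and the card edge at (658,293). I compute the alignment from these.

```bash
python3 - <<'E'
from h import *
import pickle
o,t,s=pickle.load(open("w5.pkl","rb"))
u=np.array([np.cos(np.radians(15)),np.sin(np.radians(15))]);n=np.array([-u[1],u[0]])
for c,off,L,Rr,ca,cb in((t,(336,211),(168,215),(234,202),(181,142),(160,66)),(s,(199,185),(193,300),(250,260),(258,293),(305,350))):
    E=ext(c);f=lambda p,z:plane(c,[np.array(p)/4+off],z,E)[0][:2]
    e=f(ca,.105);e2=f(cb,.105);A=f(L,.089);B=f(Rr,.089);v=e2-e
    print("edge",e.round(4),"yaw",np.degrees(np.arctan2(v[1],v[0])).round(1),"tips",A.round(4),B.round(4),"gap",np.linalg.norm(A-B).round(4))
    m=(A+B)/2;print(" mid->edge along %.4f across %.4f"%((e-m)@u,(e-m)@n),"tipline yaw",np.degrees(np.arctan2(*(A-B)[::-1]))-90)
    w=m-o["eef_pos"][:2];print(" tcp->tips along %.4f across %.4f"%(w@u,w@n))
    # blue blob separately
E
```

```text
edge [ 0.5151 -0.1101] yaw 12.8 tips [ 0.4823 -0.1039] [ 0.4877 -0.1356] gap 0.0322
 mid->edge along 0.0316 across 0.0016 tipline yaw 9.611698670595231
 tcp->tips along 0.0750 across -0.0010
edge [ 0.5187 -0.1073] yaw 14.9 tips [ 0.5016 -0.1352] [ 0.4923 -0.1034] gap 0.0331
 mid->edge along 0.0241 across 0.0060 tipline yaw -163.79664314935258
 tcp->tips along 0.0866 across -0.0037
```

```bash
cat > prof.py <<'E'
from h import *
def run(o,t,s,aj,ac,zc=.089):
    u=np.array([np.cos(np.radians(15)),np.sin(np.radians(15))]);n=np.array([-u[1],u[0]]);p0=o["eef_pos"][:2]
    w=np.arange(-.032,.032,.0005)
    for nm,c in(("top(+ true)",t),("scene(- true)",s)):
        im=c["color"].astype(np.float32);E=ext(c)
        def prof(a,z,ch):
            P=np.c_[p0+a*u+w[:,None]*n,np.full(len(w),z)];q=proj(c,P,E).astype(np.float32)
            v=cv2.remap(im,q[:,:1],q[:,1:],cv2.INTER_LINEAR)[:,0];return ch(v)
        for lab,As,z,ch,th in(("blue",aj,zc,lambda v:v[:,2]-v[:,0],40),("card",ac,.105,lambda v:v.min(1),125)):
            for a in As:
                m=prof(a,z,ch)>th;e=np.flatnonzero(np.diff(m.astype(int)))
                print(nm,lab,"a=%.3f"%a,[("%+.1f%s"%(w[i]*1e3,"^" if m[i+1] else "v")) for i in e])
E
python3 - <<'E'
from prof import *
import pickle
run(*pickle.load(open("w5.pkl","rb")),[.045,.05,.055,.06,.065,.07,.075,.08,.085,.09],[.1,.105,.11,.115,.12,.125,.13,.14])
E
```

```text
top(+ true) blue a=0.045 ['+10.5^', '+18.0v']
top(+ true) blue a=0.050 ['+11.5^', '+19.5v']
top(+ true) blue a=0.055 ['+13.0^', '+21.0v']
top(+ true) blue a=0.060 ['+14.5^', '+22.0v']
top(+ true) blue a=0.065 ['-22.5^', '-14.5v', '+15.5^', '+23.0v']
top(+ true) blue a=0.070 ['-22.5^', '-12.5v', '+13.5^', '+22.5v']
top(+ true) blue a=0.075 ['-22.0^', '-11.5v', '+11.5^', '+22.0v']
top(+ true) blue a=0.080 []
top(+ true) blue a=0.085 []
top(+ true) blue a=0.090 []
top(+ true) card a=0.100 ['+12.0^', '+14.0v']
top(+ true) card a=0.105 ['-2.0^', '-0.5v', '+12.5^', '+19.5v', '+24.5^', '+27.0v', '+28.5^', '+29.0v']
top(+ true) card a=0.110 ['-3.5^', '+4.0v', '+14.5^', '+16.5v', '+18.0^']
top(+ true) card a=0.115 ['-2.0^', '+3.5v', '+18.0^', '+22.0v']
top(+ true) card a=0.120 ['-2.0^', '+3.5v', '+21.5^', '+23.5v', '+24.0^']
top(+ true) card a=0.125 ['-2.5^', '+3.5v', '+24.0^', '+26.0v', '+28.5^']
top(+ true) card a=0.130 ['-2.0^', '+3.5v']
top(+ true) card a=0.140 ['-2.5^', '+3.5v']
scene(- true) blue a=0.045 ['-18.0^', '-10.0v', '+8.0^', '+15.0v']
scene(- true) blue a=0.050 ['-18.5^', '-11.
[... 182 characters left out ...]
065 ['-21.5^', '-16.0v', '+12.0^', '+20.0v']
scene(- true) blue a=0.070 ['-22.5^', '-17.0v', '+12.5^', '+21.0v']
scene(- true) blue a=0.075 ['-23.0^', '-13.0v', '+11.0^', '+21.0v']
scene(- true) blue a=0.080 ['-23.5^', '-14.0v', '+11.5^', '+20.0v']
scene(- true) blue a=0.085 ['-22.5^', '-19.5v', '+13.5^', '+15.5v']
scene(- true) blue a=0.090 ['-23.0^', '-22.5v']
scene(- true) card a=0.100 []
scene(- true) card a=0.105 []
scene(- true) card a=0.110 ['+0.0^', '+3.0v']
scene(- true) card a=0.115 ['-0.5^', '+4.0v']
scene(- true) card a=0.120 ['+0.0^', '+4.0v']
scene(- true) card a=0.125 ['-0.5^', '+4.5v']
scene(- true) card a=0.130 ['+0.0^', '+3.5v']
scene(- true) card a=0.140 ['-0.5^', '+3.5v']
```

The clip centre is 2 mm to one side of the card, the yaw is parallel, and the edge is about 31 mm beyond the tips. I advance 50 mm slowly with a 2 mm sideways correction.

>>> carry_out:
  motion:
    - {"dp": [0,0.002,-0.002],"rot": [0,0,0]}
    - {"dp": [-0.007,0.002,-0.002],"rot": [0,0,0]}
    - {"dp": [-0.014,0.002,-0.002],"rot": [0,0,0]}
    - {"dp": [-0.021,0.002,-0.002],"rot": [0,0,0]}
    - {"dp": [-0.028,0.002,-0.002],"rot": [0,0,0]}
    - {"dp": [-0.035,0.002,-0.002],"rot": [0,0,0]}
    - {"dp": [-0.041,0.002,-0.002],"rot": [0,0,0]}
    - {"dp": [-0.046,0.002,-0.002],"rot": [0,0,0]}
    - {"dp": [-0.05,0.002,-0.002],"rot": [0,0,0]}
    - {"dp": [-0.05,0.002,-0.002],"rot": [0,0,0]}

```text
time: 11.75
eef_pos: [0.4596, -0.1226, 0.0667]
tcp_rot: [0.411, -3.111, -0.005]
contact_force: [-0.4, -0.2, -1.1]
gripper_width: 0.0315
grasp_force: 45.1
```

>>> carry_out:
  motion:
    - {"dp": [0,0,0],"rot": [0,0,0]}
    - {"dp": [0,0,0],"rot": [0,0,0]}
    - {"dp": [0,0,0],"rot": [0,0,0]}
    - {"dp": [0,0,0],"rot": [0,0,0]}

```text
time: 12.25
eef_pos: [0.4593, -0.1226, 0.0668]
tcp_rot: [0.41, -3.111, -0.005]
contact_force: [-0.7, 0.4, 0.2]
gripper_width: 0.0318
grasp_force: 45.1
```

```bash
python3 - <<'E'
from plant import *
from prof import *
import pickle
o=get_obs();st(o);togo(o,[.461,-.1256,.067],195)
t=imaging.capture("top");s=imaging.capture("scene");pickle.dump((o,t,s),open("w6.pkl","wb"))
run(o,t,s,[.055,.06,.065,.07,.075],[.07,.085])
im=[]
for c in(t,s):
    u,v=proj(c,[.51,-.11,.09],ext(c))[0].astype(int)
    im.append(cv2.resize(c["color"][v-40:v+40,u-40:u+40,::-1],None,fx=5,fy=5,interpolation=cv2.INTER_CUBIC))
cv2.imwrite("pics/ts2.png",np.hstack(im))
E
```

```text
t 12.25 p [ 0.4593 -0.1226  0.0668] q [-0.42  0.38 -0.6   0.6   0.   -0.68] F [-0.7  0.4  0.2] w 0.0318 g 45.1
dp [-0.0009 -0.0033 -0.0002] rot [ 0.0034 -0.0028  0.0003]
top(+ true) blue a=0.055 ['+12.5^', '+21.0v']
top(+ true) blue a=0.060 ['+14.0^', '+22.0v']
top(+ true) blue a=0.065 ['+15.0^', '+23.0v']
top(+ true) blue a=0.070 ['+13.0^', '+22.5v']
top(+ true) blue a=0.075 ['+10.0^', '+21.5v']
top(+ true) card a=0.070 []
top(+ true) card a=0.085 ['-5.0^', '+1.0v']
scene(- true) blue a=0.055 ['-18.5^', '-13.0v', '+10.5^', '+18.5v']
scene(- true) blue a=0.060 ['-20.0^', '-14.5v', '+12.0^', '+19.5v']
scene(- true) blue a=0.065 ['-21.5^', '-16.0v', '+13.0^', '+21.0v']
scene(- true) blue a=0.070 ['-22.5^', '-16.5v', '+13.5^', '+22.0v']
scene(- true) blue a=0.075 ['-23.0^', '-12.5v', '+11.5^', '+21.0v']
scene(- true) card a=0.070 ['-3.0^', '+0.5v']
scene(- true) card a=0.085 ['-3.0^', '+1.0v']
```

View pics/ts2.png

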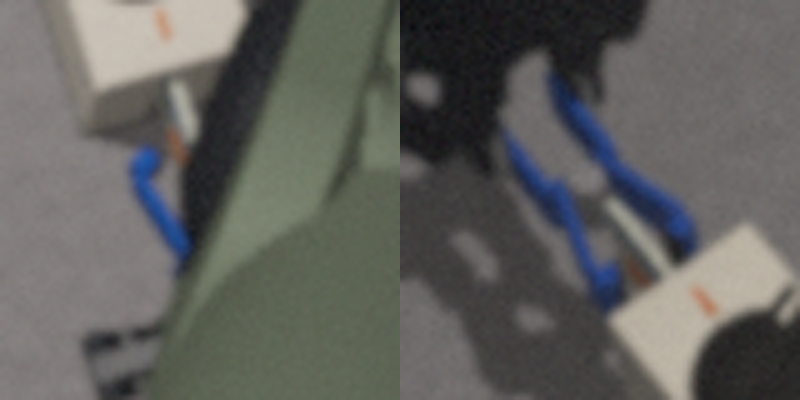

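The jaws gape on both sides of the card. In the scene crop the tips are at (605,285) and (685,240), with the card between them at (640,240). The card is about 1 mm off the clip's centre line, its edge is about 19 mm inside the tips, and there is no contact force. I hand the job in.

```bash
python3 - <<'E'
from plant import order
print(order.job_done())
E
```

```text
the job is handed in; nothing more can be done
None
```

I turned the knob home and the card is out; the arm is holding the blue clip open and still around the card's edge, tips about 19 mm past it on both sides with no measurable contact, and the job is handed in after about 12 s of arm time.

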